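# Lock the bead caddy with its C-hook

## Robot

A 6-joint arm with a two-finger parallel gripper is mounted at the origin on the work surface. World frame = base frame: x ahead of the robot, y to its left, z up, the work surface at z = 0. Lengths are in m, angles in rad, forces in N, time in s.
With the tool pointing down it reaches from about 0.425 to 0.95 m from the base axis. Payload 3.5 kg.
Tool frame: the origin (TCP) lies between the finger pads; the fingertips stand 8 mm ahead of it and the grasp point (between the pads) lies 11 mm behind it; z points along the fingers, y is the line along which they close (so a half turn about z gives the same grasp; the last joint's range is limited). The gripper opens to 85 mm and grips with 20 to 120 N. Pads are 22 mm wide; open, the fingers measure 114 mm over their backs; the gripper's body (76 mm by 85 mm) begins 54 mm behind the grasp point. The pads swing forward as they close: fully open they stand 13 mm farther back than shut.
Start: joints at [0.99, 0.286, 1.577, -0, 1.279, -0.15], TCP at [0.282, 0.613, 0.239] pointing down, gripper open.
Joint ranges: [-2.77, 2.77], [-0.9, 2.22], [0.21, 2.48], [-1.53, 4.67], [0.24, 2.81], [-2.84, 2.84]. Speed limits (rad/s): [2.79, 2.79, 3.14, 3.14, 3.14, 3.14].

## Interface

Orientations are given as a 3x3 rotation matrix whose columns are the frame's x, y, z axes.
In Python, from workcell import env gives the robot as it stands.
- The arm moves only by the tool jog_arm, never from a script. Its argument "increments" is text: rows parted by semicolons, each of 5 numbers parted by spaces: the closure in counts, from 0 (fully open) to 255 (shut), then the shift along the tool's x, y, z in m, then the turn about the tool's z in rad. A call has 1 to 8 rows; each row is the pose to reach, as a shift and turn from the pose commanded when the call began, along the tool's axes at that moment; what a row does not reach only later rows make up. A row lasts 1/12 s, in which the tool goes at most 41.7 mm and 7.16 degrees, less where a joint would pass 70% of its speed; a pose out of reach is approached as far as the arm can. A call with a gripper value outside its range is refused whole. The fingers move at their own pace and stop on an object; "grip_force" is the grip in N (left out, the last holds). Time passes only in rows, so rows that repeat a pose let the fingers close. It gives the time, the measured TCP pose, the force, the opening and the grip force at its end, in the units of the state.
- env.sense(): the state, without advancing time (a new reading comes with each control period).
- env.grab_frame(name): name is "side" or "top"; returns a dict with "frame" (400x640x3 uint8, red, green, blue), "vertical_fov" (degrees; the focal length in pixels is half the picture's height over the tangent of half this angle, whatever the lens; pixels are square), "cx", "cy" (the principal point, pixels), "world_from_camera" (4x4, takes a point from camera to world coordinates). Camera axes: x right, y down, z forward; pixel columns grow to the right and rows downward; lengths in m; the calibration is good to about 2 mm. A picture is of the moment at which its call begins. There is no depth.
- env.job_done(): hands the job in; it is judged then, once.
The state is a dict: "clock": time; "qpos": joint angles; "qvel": joint speeds; "joint_torque": joint torques, N m; "tool_pos": TCP position; "tcp_rot": TCP orientation; "ft_force": force on the tool from outside, world axes, zero at the start; "torque": the same for the moment, N m; "grip_width": finger opening in m; "grip_force": force on a finger pad.
Only numpy, scipy, OpenCV 4.12 (cv2) and the standard library are available. Lean on these libraries where they do the work, as an engineer would, in place of code of your own. Each camera call takes 0.05 s, during which the arm holds its last target. There are 200 camera calls.

## Task

Slide the white caddy's blue door fully shut by its black grip. Then lock it: stand the red C-hook on the caddy's grey deck, feel for the brass ring, and turn the hook along its own curve through the ring until its collar meets the ring; press it home snugly with 5 to 10 N, let go and leave it standing upright there. Work gently (never more than 20 N between the hook and the ring or door) and leave the other things on the table where they are.

Things in the scene. Friction and masses are not known exactly. Their poses are not given: they have to be found in the camera images.
- caddy: White storage caddy, fixed, 130 (x) x 300 (y) x 60 mm high; origin at the centre of its underside, z up. The brass ring stands upright on its -y half, the deck, its opening looking along the caddy's y: inside diameter 9.6 mm, 8 mm thick bar (centre line radius 8.8 mm), outside diameter 26 mm; flat brass cheeks (6 mm thick, 20 mm high) make it 40 mm wide in all. A blue sliding door covers a well in the +y half.
- deck_pad: Flat grey deck pad fixed on the -y half of the caddy, 126 (x) x 145 (y) x 4 mm; origin at the centre of its underside, axes as the caddy's; its upper face, the deck, is 60 mm above the table. The hook stands on it.
- ring_mark (a point): NOMINAL middle of the ring's opening: fixed point of the caddy at (28, -80) mm, 13.2 mm above the deck, axes as the caddy's. The ring is clamped rigidly (it yields only above 80 N) but somewhere on a crosswise track: its true middle is -8 to +8 mm off along the caddy's x, not measured, to be felt or seen; y and height are true.
- door (a joint): Sliding door, m: 0 = shut (at its stop), grows as the door moves along the caddy's +y, up to 0.065; rubs with about 2 N, stays where it is left. Its flat tongue, 14 mm wide and 5 mm thick, lies on the deck and ends in an orange lug 14 (x) x 4 (y) mm, 23 mm high; shut, the lug is at (4, -67) mm of the caddy's frame, and the bar of the hook, when home, passes round it and over the tongue.
- door_grip (a point): Middle of the door's black grip block, 16 (x) x 34 (y) mm in the caddy's axes; 87 mm above the table, 14 mm below the block's top and 22 mm above the door's upper face. Moves with the door.
- hook: Loose locking hook (0.11 to 0.22 kg) with a red square block, 24 x 24 x 70 mm high, standing on its foot; origin at the foot's centre, z up, x and y square to the block's faces. A 6 mm steel bar leaves the block 13.2 mm above the foot (the ring's height when on the deck) and bends in a level arc of radius 40 mm: points (-40 + 40 cos a, 40 sin a) mm, a = 0 to 125 degrees.
- hook_grip (a point): Grip point on the axis of the hook's red block, 50 mm above the foot, 20 mm below the top; axes as hook. Keep the fingers more than 27 mm above the foot to clear the ring. A collar (16 mm diameter, 4 mm thick) is on the bar at a = 44 degrees.
- hook_centre (a point): Centre of the hook's arc, (-40, 0) mm in the hook's frame, 13.2 mm above the foot. To thread: foot on the deck or up to 1 mm above it, tip on the ring's -y side, this centre 40 mm from the ring's true middle on the caddy's -x side; turn counter-clockwise (from above) about it. Home is when the tip is about 71 degrees past the ring.
- hook_seat (a point): Point on the middle of the hook's bar at a = 54 degrees, 13.2 mm above the foot: lies in the middle of the ring when the collar rests against the ring.
- hook_tip (a point): Centre of the round end (radius 3 mm) of the hook's bar, a = 125 degrees, 13.2 mm above the foot.
- canister_mid (a point): Blue ceramic canister with white lid, 92 mm in diameter, 131 mm high; point on its axis 50 mm above its foot. Bystander.
- tray: Lime plastic sorting tray with wells, 110 x 160 x 25 mm, origin under its centre. Bystander.
- reamer: Steel bead reamer lying on the table, 145 mm long along its x, 26 mm wide, 18 mm high, origin under its middle. Bystander.
- crimper: Aluminium lever-action bead crimper lying on the table, about 140 mm long along its x, 50 mm wide, 16 mm high, origin under its middle. Bystander.
There are look-alikes about, which are no part of the job. There is more than one size of the hook; the job needs the smallest.

How it is judged:
On the way, in this order (a step that is already met when the one before it is completed fails the run):
1. the door is slid shut (value of joint door below 0.003 m), for 0.2 s.
2. the hook is threaded through the ring and its collar pressed home (with over 4 N) (x of hook_seat in the frame of ring_mark between -0.012 and 0.012 m and y of hook_seat in the frame of ring_mark between -0.003 and 0.004 m and z of hook_seat in the frame of ring_mark between -0.004 and 0.004 m and y of hook_tip in the frame of ring_mark above 0.03 m and value of joint door below 0.004 m and contact force between hook and caddy above 4 N), for 0.2 s.
At the end, for the whole second after the job is handed in: Door within 4 mm of shut; the hook through the ring, seat point within 3 mm before or 4 mm past the ring plane, 12 mm crosswise and 4 mm in height of the mark, tip over 30 mm past the ring; standing on the deck within 0.08 rad of upright, released, at rest (x of hook_seat in the frame of ring_mark between -0.012 and 0.012 m and y of hook_seat in the frame of ring_mark between -0.003 and 0.004 m and z of hook_seat in the frame of ring_mark between -0.004 and 0.004 m and y of hook_tip in the frame of ring_mark above 0.03 m and value of joint door below 0.004 m and angle between hook's own z axis and vertical below 0.08 rad and linear speed of hook below 0.01 m/s and angular speed of hook below 0.1 rad/s and contact force between hook and deck_pad above 0.3 N); the robot touches nothing.
It fails at once if more than 20 N between the hook and the caddy (its ring and door included; resting on the grey deck pad does not count) (contact force between hook and caddy above 20 N).
It fails at once if the canister is moved by more than 20 mm (distance of canister_mid from where it was at the start of the episode above 0.02 m).
It fails at once if the sorting tray is moved by more than 20 mm (distance of tray from where it was at the start of the episode above 0.02 m).
It fails at once if the bead reamer is moved by more than 20 mm (distance of reamer from where it was at the start of the episode above 0.02 m).
It fails at once if the crimper is moved by more than 20 mm (distance of crimper from where it was at the start of the episode above 0.02 m).
It also fails if it takes over 72 s, if anything falls off the work surface, if the arm or the gripper's body presses on something with over 40 N, if the wrist force passes 120 N, or if a joint passes its speed limit or range.

## Working session

There is one attempt and no reset: what is moved stays moved. The work goes in short steps, Python scripts to look and compute and a tool call to move; the robot and the scene stay as the last step left them, time stands still between calls to the robot, and variables do not carry over. Pictures are saved under pics/ and viewed, at most 10 in all, crops included, and the job is handed in when it is done.

Besides the shell and the picture viewer there is one more tool, called by a JSON object that holds its "api" and its "payload". jog_arm: Moves the arm, as the interface text tells. Its arguments: {"type":"object","properties":{"increments":{"type":"string"},"grip_force":{"type":"number"}},"required":["increments"]}

```bash
mkdir -p pics; ls; cat > h.py <<'E'
import numpy as np,cv2
from workcell import env
def cam(n,name=None):
    g=env.grab_frame(n)
    if name: cv2.imwrite('pics/'+name,cv2.cvtColor(g['frame'],cv2.COLOR_RGB2BGR)); np.savez('pics/'+name+'.npz',**g)
    return g
def ray(g,u,v):
    f=200/np.tan(np.radians(float(g['vertical_fov']))/2); T=np.array(g['world_from_camera'])
    d=T[:3,:3]@np.array([(u-g['cx'])/f,(v-g['cy'])/f,1]); return T[:3,3],d
def at(g,u,v,z):
    o,d=ray(g,u,v); return o+d*(z-o[2])/d[2]
def proj(g,p):
    f=200/np.tan(np.radians(float(g['vertical_fov']))/2); T=np.array(g['world_from_camera'])
    c=T[:3,:3].T@(np.array(p)-T[:3,3]); return np.array([f*c[0]/c[2]+g['cx'],f*c[1]/c[2]+g['cy']])
def crop(name,out,x0,y0,w,h,s):
    im=cv2.imread('pics/'+name)[y0:y0+h,x0:x0+w]; cv2.imwrite('pics/'+out,cv2.resize(im,None,fx=s,fy=s,interpolation=cv2.INTER_CUBIC))
E
python3 - <<'E'
from h import *
np.set_printoptions(precision=4,suppress=True)
for n in('side','top'):
    g=cam(n,n+'0.png'); print(n,g['vertical_fov'],g['cx'],g['cy'],g['world_from_camera'])
s=env.sense(); print(s)
a=cv2.imread('pics/side0.png');b=cv2.imread('pics/top0.png')
E
```

```text
pics
side 42.51436245159524 323.5263023685654 200.35718671106537 [[ 0.7239 -0.468   0.507  -0.0285]
 [-0.6896 -0.5127  0.5114 -0.5768]
 [ 0.0206 -0.7199 -0.6938  0.9023]
 [ 0.      0.      0.      1.    ]]
top 57.68435718391549 320.4342080220885 197.4193223628179 [[-0.0066 -0.9961  0.0884  0.4666]
 [-0.9997  0.0088  0.0245  0.0057]
 [-0.0252 -0.0882 -0.9958  1.1011]
 [ 0.      0.      0.      1.    ]]
{'clock': 0.1, 'qpos': array([ 0.99  ,  0.2871,  1.578 ,  0.    ,  1.2786, -0.15  ]), 'qvel': array([-0.0001, -0.001 , -0.0048,  0.0003, -0.0012, -0.    ]), 'joint_torque': array([  0.0003, -40.7293, -29.37  ,  -0.0002,   0.0035,  -0.    ]), 'tool_pos': array([0.2815, 0.6129, 0.2381]), 'tcp_rot': array([[-0.9086,  0.4176, -0.0012],
       [ 0.4176,  0.9086, -0.0018],
       [ 0.0003, -0.0022, -1.    ]]), 'ft_force': array([ 0.2513, -0.8121,  0.427 ]), 'torque': array([ 0.0155, -0.0152,  0.0162]), 'grip_force': 0.0, 'grip_width': 0.08524555862008745}
```

View pics/top0.png

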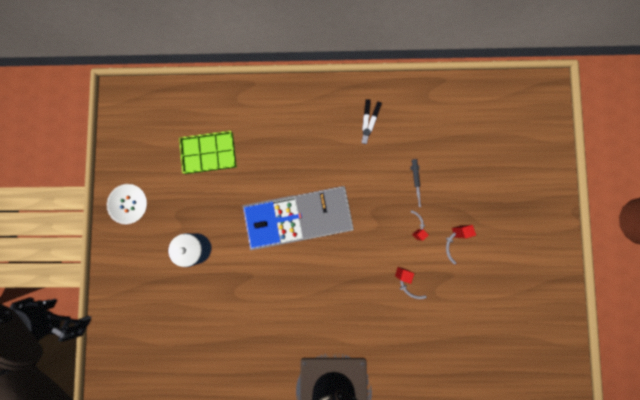

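View pics/side0.png

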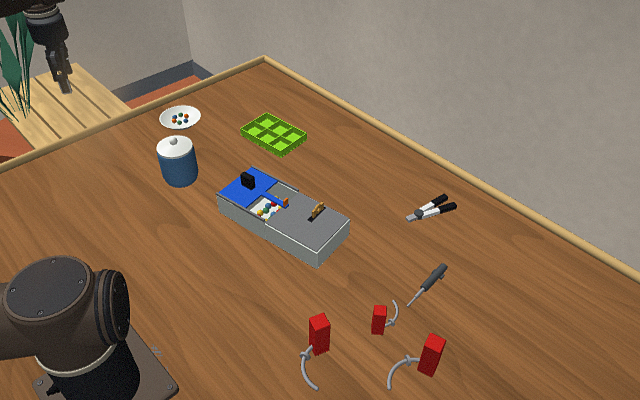

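The top view shows the caddy at (243–353, 188–248) with the door open. There are three red hooks: block tops at (421,235), (465,231) and (404,275). The one at (421,235) looks smallest, so I'll confirm it in a crop.

```bash
python3 - <<'E'
from h import *
crop('top0.png','c1.png',238,180,125,75,6.4)
a=cv2.imread('pics/top0.png')[205:305,385:485];b=cv2.imread('pics/side0.png')[295:395,345:445]
cv2.imwrite('pics/c2.png',np.hstack([cv2.resize(i,(400,400),interpolation=cv2.INTER_CUBIC) for i in(a,b)]))
crop('side0.png','c3.png',205,155,160,115,5)
E
```

```text
(no output)
```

View pics/c1.png

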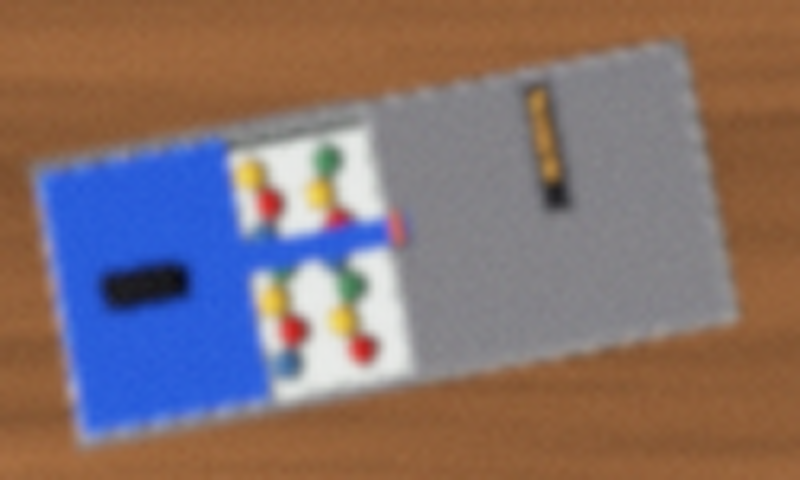

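View pics/c2.png

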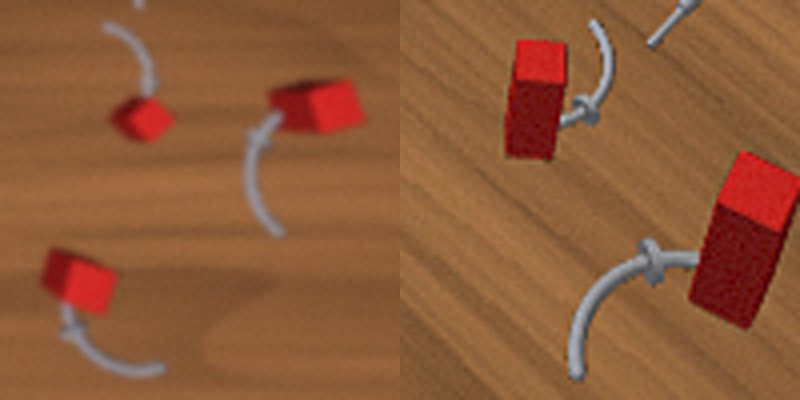

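View pics/c3.png

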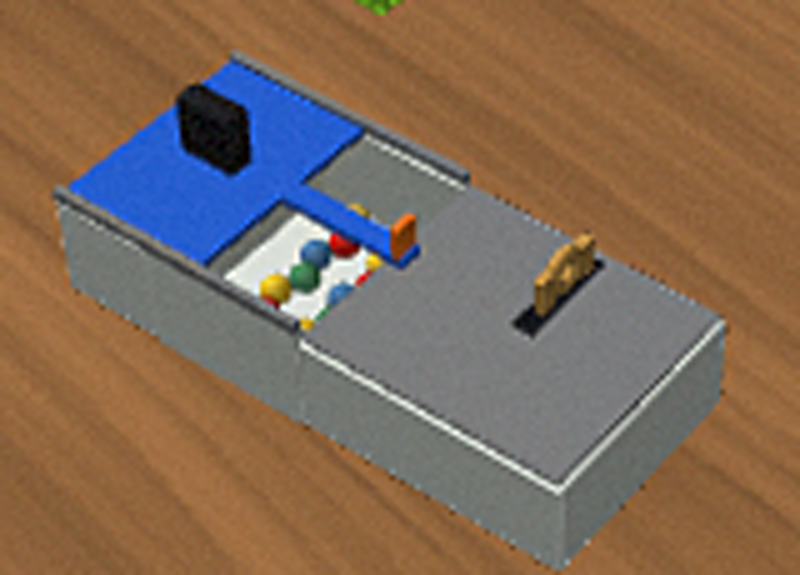

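The crop confirms it: the hook at (421,235) in the top view has the smallest block and arc. Next I'll fit the poses.

```bash
cat > fit.py <<'E'
from h import *
from scipy.optimize import least_squares
np.set_printoptions(precision=4,suppress=True)
T=np.load('pics/top0.png.npz');S=np.load('pics/side0.png.npz')
def W(p,q): c,s=np.cos(p[2]),np.sin(p[2]); return np.array([p[0]+c*q[0]-s*q[1],p[1]+s*q[0]+c*q[1],q[2]])
def fit(obs,x0,cams=(T,S)):
    r=least_squares(lambda p:np.ravel([proj(g,W(p,q))-uv for g,q,uv in obs]),x0,loss='soft_l1')
    print('pose',r.x,'res',np.round(np.array([proj(g,W(r.x,q))-uv for g,q,uv in obs]),1).tolist()); return r.x
E
cat > m1.py <<'E'
from fit import *
t=lambda u,v:np.array([238+u/6.4,180+v/6.4]); s=lambda u,v:np.array([205+u/5,155+v/5])
o=[(T,(.065,-.15,.06),t(683,40)),(T,(-.065,-.15,.06),t(738,322)),(T,(-.065,.15,.06),t(82,440)),(T,(.065,.15,.06),t(35,165)),
(S,(-.065,-.15,.06),s(560,490)),(S,(.065,-.15,.06),s(723,322))]
c=fit(o,[.5,0,.15])
inv=lambda P:np.array([[np.cos(c[2]),np.sin(c[2])],[-np.sin(c[2]),np.cos(c[2])]])@(P[:2]-c[:2])
for n,uv,z in(('ring a',t(537,88),.080),('ring b',t(553,182),.080),('slot end',t(562,208),.06),('lug',t(398,228),.083),('grip',t(145,285),.101)): print(n,inv(at(T,*uv,z)))
for n,uv,z in(('ring cheek L top',s(540,287),.08),('cheek R top',s(593,240),.08),('slot L',s(517,322),.06),('slotR',s(603,263),.06),('ring hole',s(562,272),.0732),('lug',s(403,218),.083),('grip',s(215,110),.101)): print('S',n,inv(at(S,*uv,z)))
t=lambda u,v:np.array([385+u/4,205+v/4]); s=lambda u,v:np.array([345+u/4,295+v/4])
a=np.radians(125);tip=(-.04+.04*np.cos(a),.04*np.sin(a),.0132)
h=.012
a=np.radians(44);col=(-.04+.04*np.cos(a),.04*np.sin(a),.0132)
o=[(T,tip,t(106,25)),(T,col,t(149,80)),(T,(0,0,.07),t(148,120)),(S,tip,s(193,22)),(S,col,s(187,110)),(S,(0,0,.07),s(140,60))]
k=fit(o,[.45,-.28,-1.])
for g,n in((T,'T'),(S,'S')): print(n,[np.round((proj(g,W(k,(x*h,y*h,.07)))-((385,205) if n=='T' else (345,295)))*4).tolist() for x,y in((1,1),(1,-1),(-1,-1),(-1,1))])
print('S foot',[np.round((proj(S,W(k,(x*h,y*h,0)))-(345,295))*4).tolist() for x,y in((1,1),(1,-1),(-1,-1),(-1,1))])
print('tip',W(k,tip))
E
python3 m1.py
```

```text
pose [0.5009 0.0959 0.1781] res [[0.5, -0.2], [0.5, 0.2], [-0.3, 1.1], [-0.4, -0.5], [-0.7, 0.2], [0.8, -1.0]]
ring a [ 0.0534 -0.08  ]
ring b [ 0.0113 -0.0793]
slot end [ 0.0003 -0.081 ]
lug [ 0.0038 -0.0088]
grip [-0.0011  0.1017]
S ring cheek L top [ 0.0126 -0.0824]
S cheek R top [ 0.0515 -0.0835]
S slot L [ 0.0043 -0.0758]
S slotR [ 0.0588 -0.0845]
S ring hole [ 0.0318 -0.0806]
S lug [ 0.0076 -0.0072]
S grip [-0.0033  0.0968]
pose [ 0.4512 -0.2552 -2.4137] res [[-0.3, -0.2], [-0.2, 0.1], [0.7, -0.5], [0.0, 0.7], [-0.5, -0.1], [0.1, -0.2]]
T [[175.0, 119.0], [150.0, 142.0], [126.0, 117.0], [151.0, 94.0]]
S [[166.0, 83.0], [115.0, 79.0], [116.0, 36.0], [165.0, 40.0]]
S foot [[151.0, 162.0], [103.0, 158.0], [103.0, 116.0], [151.0, 120.0]]
tip [ 0.52   -0.2378  0.0132]
```

Both fits are good: the ring is about 4 mm on the +x side of nominal, and the door is about 58 mm open. Now I'll go to the door grip.

```bash
cat > go.py <<'E'
from fit import *
C=np.array([.5009,.0959,.1781]); H=np.array([.4512,-.2552,-2.4137])
def state():
    s=env.sense(); R=s['tcp_rot']; y=np.arctan2(R[1,1],R[0,1])
    print('t%.2f'%s['clock'],'pos',s['tool_pos'],'hd %.4f'%y,'F',s['ft_force'],'w %.4f gf %.1f'%(s['grip_width'],s['grip_force']),'q',s['qpos']); return s,y
def to(pos,hd,R=None,p0=None,y0=None):
    s=env.sense(); R=s['tcp_rot'] ; y=np.arctan2(R[1,1],R[0,1])
    d=R.T@(np.array(pos)-s['tool_pos']); t=-(hd-y); t=(t+np.pi)%(2*np.pi)-np.pi
    print('inc %.4f %.4f %.4f turn %.4f'%(*d,t))
E
python3 - <<'E'
from go import *
state(); p=W(C,(-.002,.099,.2)); print(p); to(p,C[2])
E
```

```text
t0.10 pos [0.2815 0.6129 0.2381] hd 1.1400 F [ 0.2513 -0.8121  0.427 ] w 0.0852 gf 0.0 q [ 0.99    0.2871  1.578   0.      1.2786 -0.15  ]
[0.4814 0.193  0.2   ]
inc -0.3570 -0.2979 0.0386 turn 0.9619
```

{"api": "jog_arm", "payload": {"increments": "0 -0.045 -0.037 0 0.12;0 -0.09 -0.074 0 0.24;0 -0.135 -0.111 0 0.36;0 -0.18 -0.149 0 0.48;0 -0.225 -0.186 0 0.6;0 -0.27 -0.223 0.01 0.72;0 -0.315 -0.26 0.02 0.84;0 -0.357 -0.298 0.038 0.962", "grip_force": 30}}

```text
clock: 0.77
tool_pos: [0.4264, 0.312, 0.225]
tcp_rot: [[-0.171, 0.985, 0.001], [0.985, 0.171, 0.001], [0.0, 0.001, -1.0]]
ft_force: [0.6, 0.4, 0.8]
grip_width: 0.0857
grip_force: 0.0
```

```bash
python3 - <<'E'
from go import *
state(); p=W(C,(-.002,.099,.079)); to(p,C[2])
E
```

```text
t0.77 pos [0.4264 0.312  0.225 ] hd 0.1723 F [0.5895 0.4156 0.8177] w 0.0857 gf 0.0 q [ 0.4396 -0.0268  1.9499 -0.      1.2172  0.2673]
inc -0.1268 0.0336 0.1460 turn -0.0058
```

{"api": "jog_arm", "payload": {"increments": "0 -0.035 0.01 0.01 0;0 -0.07 0.02 0.02 0;0 -0.1 0.03 0.03 0;0 -0.12 0.033 0.05 0;0 -0.12 0.033 0.06 0;0 -0.12 0.033 0.07 0;0 -0.12 0.033 0.07 0;0 -0.12 0.033 0.07 0"}}

```text
clock: 1.43
tool_pos: [0.4788, 0.2024, 0.1542]
tcp_rot: [[-0.178, 0.984, -0.002], [0.984, 0.178, 0.0], [0.0, -0.001, -1.0]]
ft_force: [-0.5, -0.3, -0.2]
grip_width: 0.0855
grip_force: 0.0
```

```bash
python3 - <<'E'
from go import *
state(); p=W(C,(-.002,.099,.079)); to(p,C[2])
E
```

```text
t1.43 pos [0.4788 0.2024 0.1542] hd 0.1794 F [-0.4577 -0.3033 -0.2122] w 0.0855 gf 0.0 q [0.2045 0.0334 2.0273 0.0003 1.0823 0.025 ]
inc -0.0098 0.0010 0.0752 turn 0.0013
```

{"api": "jog_arm", "payload": {"increments": "0 -0.005 0.001 0.025 0;0 -0.01 0.001 0.05 0;0 -0.01 0.001 0.068 0;0 -0.01 0.001 0.074 0;120 -0.01 0.001 0.074 0;200 -0.01 0.001 0.074 0;255 -0.01 0.001 0.074 0;255 -0.01 0.001 0.074 0", "grip_force": 30}}

```text
clock: 2.1
tool_pos: [0.4835, 0.1924, 0.0826]
tcp_rot: [[-0.178, 0.984, 0.003], [0.984, 0.178, 0.001], [0.0, 0.003, -1.0]]
ft_force: [-0.4, -0.1, 0.0]
grip_width: 0.0388
grip_force: 0.0
```

{"api": "jog_arm", "payload": {"increments": "255 0 0 0 0;255 0 0 0 0;255 0 0 0 0;255 0 0 0 0"}}

```text
clock: 2.43
tool_pos: [0.4852, 0.1925, 0.0824]
tcp_rot: [[-0.177, 0.984, 0.008], [0.984, 0.177, 0.002], [0.0, 0.008, -1.0]]
ft_force: [7.1, 2.8, -1.9]
grip_width: 0.0155
grip_force: 35.8
```

{"api": "jog_arm", "payload": {"increments": "255 -0.004 0.002 0 0;255 -0.012 0.002 0 0;255 -0.02 0.002 0 0;255 -0.028 0.002 0 0;255 -0.036 0.002 0 0;255 -0.044 0.002 0 0;255 -0.05 0.002 0 0;255 -0.053 0.002 0 0"}}

```text
clock: 3.1
tool_pos: [0.4952, 0.1394, 0.0823]
tcp_rot: [[-0.177, 0.984, 0.003], [0.984, 0.177, 0.0], [-0.0, 0.003, -1.0]]
ft_force: [1.3, 2.3, 6.2]
grip_width: 0.0152
grip_force: 36.7
```

{"api": "jog_arm", "payload": {"increments": "255 -0.001 0 0 0;255 -0.002 0 0 0;255 -0.004 0 0 0;255 -0.005 0 0 0;255 -0.006 0 0 0;255 -0.007 0 0 0;255 -0.007 0 0 0;255 -0.007 0 0 0"}}

```text
clock: 3.77
tool_pos: [0.4961, 0.1346, 0.0823]
tcp_rot: [[-0.176, 0.984, 0.003], [0.984, 0.176, 0.004], [0.003, 0.004, -1.0]]
ft_force: [0.5, 8.3, 5.2]
grip_width: 0.0152
grip_force: 36.7
```

{"api": "jog_arm", "payload": {"increments": "255 -0.001 0 0 0;255 -0.003 0 0 0;255 -0.003 0 0 0;255 -0.003 0 0 0"}}

```text
clock: 4.1
tool_pos: [0.4961, 0.1345, 0.0823]
tcp_rot: [[-0.175, 0.985, 0.003], [0.985, 0.175, 0.01], [0.009, 0.004, -1.0]]
ft_force: [-0.1, 18.0, 5.9]
grip_width: 0.0154
grip_force: 36.8
```

```bash
python3 - <<'E'
from h import *
g=cam('side','s1.png')
crop('s1.png','c4.png',205,155,160,115,5)
E
```

```text
(no output)
```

View pics/c4.png

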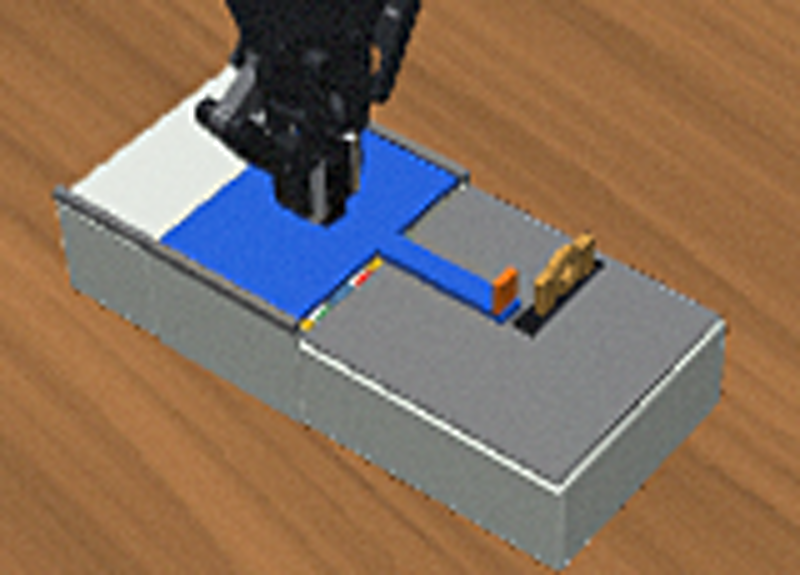

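The picture shows the door against its stop, with the orange lug (crop 505,290) just before the ring. Now I'll release and head for the hook.

{"api": "jog_arm", "payload": {"increments": "255 0.003 0 0 0;100 0.003 0 0 0;0 0.003 0 0 0;0 0.003 0 0 0;0 0.003 0 -0.02 0;0 0.003 0 -0.05 0;0 0.003 0 -0.08 0;0 0.003 0 -0.08 0"}}

```text
clock: 4.82
tool_pos: [0.4985, 0.1327, 0.1668]
tcp_rot: [[-0.176, 0.984, 0.011], [0.984, 0.176, 0.0], [-0.002, 0.01, -1.0]]
ft_force: [1.1, 0.7, 0.7]
grip_width: 0.0852
grip_force: 0.0
```

```bash
python3 - <<'E'
from go import *
state(); to([.4512,-.2552,.15],H[2]+np.pi/2)
E
```

```text
t4.82 pos [0.4985 0.1327 0.1668] hd 0.1772 F [1.0808 0.7229 0.673 ] w 0.0852 gf 0.0 q [ 0.0636  0.0021  2.0338 -0.0004  1.095  -0.1134]
inc -0.3735 -0.1151 0.0162 turn 1.0201
```

{"api": "jog_arm", "payload": {"increments": "0 -0.035 -0.011 0 0.12;0 -0.075 -0.023 0 0.24;0 -0.115 -0.035 0 0.36;0 -0.155 -0.047 0 0.48;0 -0.195 -0.06 0 0.6;0 -0.235 -0.072 0 0.72;0 -0.275 -0.084 0 0.84;0 -0.315 -0.097 0 0.96"}}

```text
clock: 5.48
tool_pos: [0.454, -0.1951, 0.1601]
tcp_rot: [[0.71, 0.705, -0.001], [0.705, -0.71, 0.0], [-0.0, -0.001, -1.0]]
ft_force: [1.6, 1.5, 0.4]
grip_width: 0.0853
grip_force: 0.0
```

{"api": "jog_arm", "payload": {"increments": "0 0 0 0 0.03;0 0 0 0 0.06;0 0 0 0 0.06"}}

```text
clock: 5.73
tool_pos: [0.4543, -0.1941, 0.1598]
tcp_rot: [[0.748, 0.663, -0.002], [0.663, -0.748, 0.001], [-0.001, -0.002, -1.0]]
ft_force: [-0.4, 1.3, -0.3]
grip_width: 0.0855
grip_force: 0.0
```

```bash
python3 - <<'E'
from go import *
state(); to([.4512,-.2552,.13],H[2]+np.pi/2)
E
```

```text
t5.73 pos [ 0.4543 -0.1941  0.1598] hd -0.8457 F [-0.3667  1.2689 -0.3187] w 0.0855 gf 0.0 q [-0.6094 -0.033   2.0825 -0.0003  1.0938  0.2364]
inc -0.0428 0.0437 0.0297 turn -0.0028
```

{"api": "jog_arm", "payload": {"increments": "0 -0.021 0.022 0.015 0;0 -0.043 0.044 0.03 0;0 -0.043 0.044 0.03 0;0 -0.043 0.044 0.03 0;0 -0.043 0.044 0.03 0"}}

```text
clock: 6.15
tool_pos: [0.4522, -0.2537, 0.1302]
tcp_rot: [[0.746, 0.666, -0.001], [0.666, -0.746, 0.001], [-0.0, -0.001, -1.0]]
ft_force: [0.4, -0.6, -0.0]
grip_width: 0.0854
grip_force: 0.0
```

```bash
python3 - <<'E'
from go import *
state(); to([.4512,-.2552,.041],H[2]+np.pi/2)
E
```

```text
t6.15 pos [ 0.4522 -0.2537  0.1302] hd -0.8418 F [ 0.4098 -0.5674 -0.0439] w 0.0854 gf 0.0 q [-0.7071  0.0628  2.0457  0.0002  1.0345  0.1346]
inc -0.0018 0.0006 0.0892 turn 0.0011
```

{"api": "jog_arm", "payload": {"increments": "0 -0.001 0.001 0.03 0;0 -0.002 0.001 0.06 0;0 -0.002 0.001 0.08 0;0 -0.002 0.001 0.088 0;60 -0.002 0.001 0.088 0;120 -0.002 0.001 0.088 0;160 -0.002 0.001 0.088 0;190 -0.002 0.001 0.088 0", "grip_force": 25}}

```text
clock: 6.82
tool_pos: [0.453, -0.2571, 0.0447]
tcp_rot: [[0.746, 0.666, 0.003], [0.666, -0.746, -0.002], [0.0, 0.004, -1.0]]
ft_force: [0.6, 0.3, -0.6]
grip_width: 0.0383
grip_force: 0.0
```

{"api": "jog_arm", "payload": {"increments": "230 0 0 0 0;255 0 0 0 0;255 0 0 0 0;255 0 0 0 0", "grip_force": 45}}

```text
clock: 7.15
tool_pos: [0.4526, -0.2569, 0.0441]
tcp_rot: [[0.746, 0.666, 0.002], [0.666, -0.746, -0.001], [0.0, 0.002, -1.0]]
ft_force: [-0.1, 1.6, 7.0]
grip_width: 0.0233
grip_force: 50.4
```

```bash
python3 - <<'E'
from go import *
state(); g=cam('side','s2.png');cam('top','t2.png')
a=cv2.imread('pics/top0.png');a=cv2.imread('pics/t2.png')[205:305,370:470];b=cv2.imread('pics/s2.png')[270:370,345:445]
cv2.imwrite('pics/c5.png',np.hstack([cv2.resize(i,(400,400),interpolation=cv2.INTER_CUBIC) for i in(a,b)]))
E
```

```text
t7.15 pos [ 0.4526 -0.2569  0.0441] hd -0.8421 F [-0.138   1.6204  7.0445] w 0.0233 gf 50.4 q [-0.7115  0.203   2.0778  0.0003  0.859   0.1303]
```

View pics/c5.png

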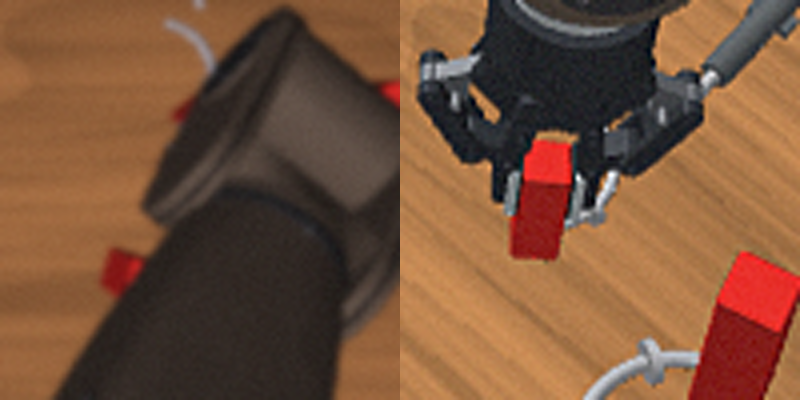

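Grasp is good. Now I'll lift and carry the hook to a probe position, with its tip on the -x side of the ring.

{"api": "jog_arm", "payload": {"increments": "255 0 0 -0.01 0;255 0 0 -0.03 0;255 0 0 -0.055 0;255 0 0 -0.08 0;255 0 0 -0.1 0;255 0 0 -0.1 0;255 0 0 -0.1 0"}}

```text
clock: 7.83
tool_pos: [0.452, -0.2567, 0.1435]
tcp_rot: [[0.746, 0.666, 0.002], [0.666, -0.746, -0.002], [0.0, 0.002, -1.0]]
ft_force: [-0.4, -0.0, -2.8]
grip_width: 0.0232
grip_force: 49.6
```

```bash
python3 - <<'E'
from go import *
state(); p=W(C,(-.074,-.085,.144));print(p); to(p,-.8421)
E
```

```text
t7.83 pos [ 0.452  -0.2567  0.1435] hd -0.8420 F [-0.3969 -0.0414 -2.8137] w 0.0232 gf 49.6 q [-0.7117  0.0454  2.0365 -0.0001  1.0572  0.1304]
[ 0.4431 -0.0009  0.144 ]
inc 0.1637 -0.1968 -0.0009 turn 0.0001
```

{"api": "jog_arm", "payload": {"increments": "255 0.014 -0.017 0 0;255 0.037 -0.045 0 0;255 0.06 -0.073 0 0;255 0.085 -0.101 0 0;255 0.11 -0.131 0 0;255 0.133 -0.161 0 0;255 0.153 -0.185 0 0;255 0.163 -0.196 0 0"}}

```text
clock: 8.5
tool_pos: [0.44, 0.002, 0.1398]
tcp_rot: [[0.744, 0.668, -0.006], [0.668, -0.744, 0.002], [-0.003, -0.005, -1.0]]
ft_force: [-0.6, 0.7, -1.9]
grip_width: 0.0236
grip_force: 49.4
```

{"api": "jog_arm", "payload": {"increments": "255 0 0 0 0;255 0 0 0 0;255 0 0 0 0;255 0 0 0 0"}}

```text
clock: 8.83
tool_pos: [0.4425, -0.0025, 0.1419]
tcp_rot: [[0.747, 0.665, -0.001], [0.665, -0.747, -0.0], [-0.001, -0.001, -1.0]]
ft_force: [-0.4, -0.7, -2.2]
grip_width: 0.0233
grip_force: 49.4
```

```bash
python3 - <<'E'
from go import *
state(); p=W(C,(-.074,-.085,.1085));print(p); to(p,-.8421)
g=cam('side','s3.png');crop('s3.png','c6.png',225,140,150,120,5)
E
```

```text
t8.83 pos [ 0.4425 -0.0025  0.1419] hd -0.8434 F [-0.4402 -0.7173 -2.2041] w 0.0233 gf 49.4 q [-0.2354 -0.134   2.212  -0.0004  1.065   0.6082]
[ 0.4431 -0.0009  0.1085]
inc 0.0016 -0.0008 0.0334 turn -0.0013
```

View pics/c6.png

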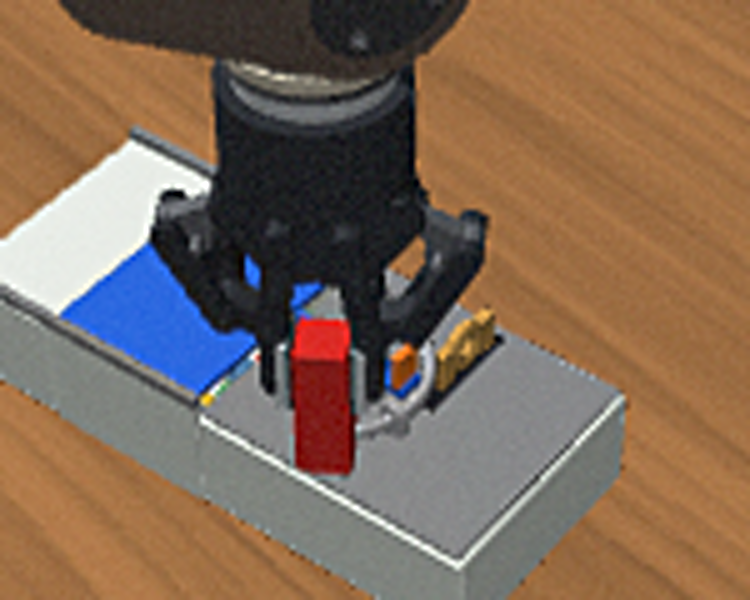

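{"api": "jog_arm", "payload": {"increments": "255 0.001 -0.001 0.01 0;255 0.002 -0.001 0.02 0;255 0.002 -0.001 0.03 0;255 0.002 -0.001 0.033 0;255 0.002 -0.001 0.033 0;255 0.002 -0.001 0.033 0;255 0.002 -0.001 0.033 0"}}

```text
clock: 9.47
tool_pos: [0.4439, 0.0004, 0.1099]
tcp_rot: [[0.746, 0.666, 0.0], [0.666, -0.746, -0.0], [0.0, 0.0, -1.0]]
ft_force: [1.0, 0.6, -1.6]
grip_width: 0.0234
grip_force: 49.4
```

{"api": "jog_arm", "payload": {"increments": "255 0.001 0.0006 0 0;255 0.002 0.0012 0 0;255 0.003 0.0018 0 0;255 0.004 0.0024 0 0;255 0.005 0.003 0 0;255 0.005 0.003 0 0"}}

```text
clock: 9.97
tool_pos: [0.4497, 0.0016, 0.1099]
tcp_rot: [[0.746, 0.666, 0.0], [0.666, -0.746, -0.0], [0.0, 0.0, -1.0]]
ft_force: [-0.2, -0.2, -2.5]
grip_width: 0.0231
grip_force: 49.4
```

```bash
cat >> go.py <<'E'
def cad(P): 
    c,s=np.cos(C[2]),np.sin(C[2]); d=np.array(P)[:2]-C[:2]; return np.array([c*d[0]+s*d[1],-s*d[0]+c*d[1]])
def hook():
    s,y=state(); yaw=y-np.pi/2; k=[*s['tool_pos'][:2],yaw]; a=np.radians(125)
    f=s['ft_force']; c,q=np.cos(C[2]),np.sin(C[2])
    print('caddy: block',cad(s['tool_pos']),'ctr',cad(W(k,(-.04,0,0))),'tip',cad(W(k,(-.04+.04*np.cos(a),.04*np.sin(a),0))),'yaw %.2f'%np.degrees(yaw-C[2]),'Fcaddy',[round(float(v),1) for v in(c*f[0]+q*f[1],-q*f[0]+c*f[1],f[2])],'foot %.4f'%(s['tool_pos'][2]-.0441-.06))
    return s,y
E
python3 -c "
from go import *
hook()"
```

```text
t9.97 pos [0.4497 0.0016 0.1099] hd -0.8419 F [-0.1605 -0.1956 -2.5073] w 0.0231 gf 49.4 q [-0.2227 -0.0662  2.2174 -0.      0.99    0.6192]
caddy: block [-0.0671 -0.0837] ctr [-0.033  -0.0628] tip [ 0.0037 -0.0787] yaw -148.44 Fcaddy [-0.2, -0.2, -2.5] foot 0.0058
```

{"api": "jog_arm", "payload": {"increments": "255 -0.0005 0.0005 0.002 0;255 -0.0007 0.0011 0.0035 0;255 0 0.0015 0.0035 0;255 0.0008 0.002 0.0035 0;255 0.0015 0.0025 0.0035 0;255 0.0015 0.0025 0.0035 0"}}

```text
clock: 10.47
tool_pos: [0.4524, 0.0007, 0.1063]
tcp_rot: [[0.746, 0.666, 0.0], [0.666, -0.746, -0.0], [0.0, 0.0, -1.0]]
ft_force: [0.8, 0.2, -1.6]
grip_width: 0.023
grip_force: 49.4
```

{"api": "jog_arm", "payload": {"increments": "255 0.0006 0.0004 0 0;255 0.0012 0.0008 0 0;255 0.0012 0.0008 0 0;255 0.0012 0.0008 0 0"}}

```text
clock: 10.8
tool_pos: [0.4536, 0.0009, 0.1062]
tcp_rot: [[0.746, 0.666, 0.0], [0.666, -0.746, -0.0], [0.0, 0.0, -1.0]]
ft_force: [0.3, 0.8, -1.9]
grip_width: 0.0236
grip_force: 49.4
```

{"api": "jog_arm", "payload": {"increments": "255 0.0006 0.0004 0 0;255 0.0012 0.0008 0 0;255 0.0012 0.0008 0 0;255 0.0012 0.0008 0 0"}}

```text
clock: 11.13
tool_pos: [0.4551, 0.0011, 0.1062]
tcp_rot: [[0.746, 0.666, 0.0], [0.666, -0.746, -0.0], [0.0, 0.0, -1.0]]
ft_force: [-0.4, -0.9, -1.4]
grip_width: 0.0231
grip_force: 49.4
```

```bash
python3 -c "
from go import *
hook()"
```

```text
t11.13 pos [0.4551 0.0011 0.1062] hd -0.8420 F [-0.3988 -0.9141 -1.3963] w 0.0231 gf 49.4 q [-0.2211 -0.0469  2.2069 -0.      0.9815  0.6209]
caddy: block [-0.0619 -0.0852] ctr [-0.0278 -0.0642] tip [ 0.0089 -0.0801] yaw -148.45 Fcaddy [-0.6, -0.8, -1.4] foot 0.0021
```

{"api": "jog_arm", "payload": {"increments": "255 0.0004 0.0003 0 0;255 0.0008 0.0005 0 0;255 0.0008 0.0005 0 0;255 0.0008 0.0005 0 0"}}

```text
clock: 11.47
tool_pos: [0.456, 0.0013, 0.1062]
tcp_rot: [[0.746, 0.666, -0.0], [0.666, -0.746, 0.0], [-0.0, -0.0, -1.0]]
ft_force: [-1.3, -0.8, -2.5]
grip_width: 0.0236
grip_force: 49.4
```

{"api": "jog_arm", "payload": {"increments": "255 0.0004 0.0003 0 0;255 0.0008 0.0005 0 0;255 0.0008 0.0005 0 0;255 0.0008 0.0005 0 0"}}

```text
clock: 11.8
tool_pos: [0.4568, 0.0014, 0.1062]
tcp_rot: [[0.746, 0.666, -0.0], [0.666, -0.746, -0.0], [-0.0, -0.0, -1.0]]
ft_force: [-0.0, -0.7, -2.4]
grip_width: 0.0232
grip_force: 49.4
```

{"api": "jog_arm", "payload": {"increments": "255 0.0004 0.0003 0 0;255 0.0008 0.0005 0 0;255 0.0008 0.0005 0 0;255 0.0008 0.0005 0 0"}}

```text
clock: 12.13
tool_pos: [0.4572, 0.0017, 0.1059]
tcp_rot: [[0.746, 0.666, -0.002], [0.666, -0.746, 0.0], [-0.001, -0.001, -1.0]]
ft_force: [-2.2, -0.3, -1.3]
grip_width: 0.0234
grip_force: 49.5
```

```bash
python3 -c "
from go import *
hook()"
```

```text
t12.13 pos [0.4572 0.0017 0.1059] hd -0.8418 F [-2.1824 -0.3138 -1.2558] w 0.0234 gf 49.5 q [-0.2187 -0.0401  2.2013 -0.0003  0.9822  0.6233]
caddy: block [-0.0597 -0.085 ] ctr [-0.0256 -0.0641] tip [ 0.0111 -0.08  ] yaw -148.44 Fcaddy [-2.2, 0.1, -1.3] foot 0.0018
```

{"api": "jog_arm", "payload": {"increments": "255 0.0004 0.0003 0 0;255 0.0008 0.0005 0 0;255 0.0008 0.0005 0 0;255 0.0008 0.0005 0 0"}}

```text
clock: 12.47
tool_pos: [0.4575, 0.0018, 0.1058]
tcp_rot: [[0.746, 0.666, -0.004], [0.666, -0.746, -0.0], [-0.003, -0.002, -1.0]]
ft_force: [-6.5, -0.8, 0.6]
grip_width: 0.0231
grip_force: 49.8
```

```bash
python3 -c "
from go import *
hook()"
```

```text
t12.47 pos [0.4575 0.0018 0.1058] hd -0.8415 F [-6.5235 -0.8222  0.647 ] w 0.0231 gf 49.8 q [-0.218  -0.0382  2.1994 -0.0012  0.9841  0.6241]
caddy: block [-0.0594 -0.085 ] ctr [-0.0253 -0.064 ] tip [ 0.0114 -0.0799] yaw -148.42 Fcaddy [-6.6, 0.3, 0.6] foot 0.0017
```

Contact on the cheek puts the ring middle at caddy x ≈ 34 mm. I'll back off and go round to the start of the arc.

{"api": "jog_arm", "payload": {"increments": "255 -0.003 -0.0018 0 0;255 -0.006 -0.0037 0 0;255 -0.0095 0.002 0 0;255 -0.0143 0.01 0 0;255 -0.0143 0.01 0 0;255 -0.007 0.0145 0 0;255 0.001 0.019 0 0;255 0.008 0.0237 0 0"}}

```text
clock: 13.13
tool_pos: [0.4818, -0.0105, 0.1064]
tcp_rot: [[0.746, 0.666, 0.001], [0.666, -0.746, 0.0], [0.001, 0.001, -1.0]]
ft_force: [-0.3, 0.3, -2.3]
grip_width: 0.0238
grip_force: 49.5
```

{"api": "jog_arm", "payload": {"increments": "255 0 0 0 0;255 0 0 0 0;255 0 0 0 0"}}

```text
clock: 13.38
tool_pos: [0.4804, -0.0103, 0.1059]
tcp_rot: [[0.746, 0.666, -0.001], [0.666, -0.746, 0.0], [-0.001, -0.001, -1.0]]
ft_force: [-0.6, 0.3, -0.8]
grip_width: 0.023
grip_force: 49.5
```

```bash
python3 -c "
from go import *
hook()"
```

```text
t13.38 pos [ 0.4804 -0.0103  0.1059] hd -0.8414 F [-0.6083  0.2509 -0.7514] w 0.0230 gf 49.5 q [-0.233   0.0137  2.148  -0.0001  0.9808  0.6085]
caddy: block [-0.039  -0.1009] ctr [-0.0049 -0.0799] tip [ 0.0318 -0.0958] yaw -148.41 Fcaddy [-0.6, 0.4, -0.8] foot 0.0018
```

{"api": "jog_arm", "payload": {"increments": "255 -0.0009 -0.0006 0.0005 0;255 -0.0009 -0.0006 0.001 0;255 -0.0009 -0.0006 0.001 0;255 -0.0009 -0.0006 0.001 0"}}

```text
clock: 13.72
tool_pos: [0.4792, -0.0107, 0.1051]
tcp_rot: [[0.746, 0.666, -0.0], [0.666, -0.746, 0.0], [-0.0, -0.0, -1.0]]
ft_force: [0.2, 0.1, -1.3]
grip_width: 0.0234
grip_force: 49.5
```

{"api": "jog_arm", "payload": {"increments": "255 0 0 0.0005 0;255 0 0 0.0005 0;255 0 0 0.0005 0"}}

```text
clock: 13.97
tool_pos: [0.4794, -0.0107, 0.1047]
tcp_rot: [[0.746, 0.666, -0.0], [0.666, -0.746, -0.0], [-0.0, 0.0, -1.0]]
ft_force: [0.3, -0.0, -2.2]
grip_width: 0.0233
grip_force: 49.5
```

{"api": "jog_arm", "payload": {"increments": "255 0 0 0.0005 0;255 0 0 0.0005 0;255 0 0 0.0005 0"}}

```text
clock: 14.22
tool_pos: [0.4794, -0.0107, 0.1042]
tcp_rot: [[0.746, 0.666, -0.0], [0.666, -0.746, -0.0], [-0.0, -0.0, -1.0]]
ft_force: [0.9, 0.4, -1.9]
grip_width: 0.0232
grip_force: 49.5
```

```bash
python3 -c "
from go import *
hook()"
```

```text
t14.22 pos [ 0.4794 -0.0107  0.1042] hd -0.8420 F [ 0.9126  0.3766 -1.9018] w 0.0232 gf 49.5 q [-0.2344  0.0138  2.1516 -0.      0.9762  0.6076]
caddy: block [-0.04   -0.1011] ctr [-0.006  -0.0802] tip [ 0.0307 -0.0961] yaw -148.45 Fcaddy [1.0, 0.2, -1.9] foot 0.0001
```

{"api": "jog_arm", "payload": {"increments": "255 0 0 0.0005 0;255 0 0 0.0005 0;255 0 0 0.0005 0"}}

```text
clock: 14.47
tool_pos: [0.4795, -0.0108, 0.1042]
tcp_rot: [[0.746, 0.666, -0.0], [0.666, -0.746, -0.0], [-0.0, -0.0, -1.0]]
ft_force: [-2.1, 1.1, 2.6]
grip_width: 0.0238
grip_force: 50.0
```

{"api": "jog_arm", "payload": {"increments": "255 0 0 0.0005 0;255 0 0 0.0005 0;255 0 0 0.0005 0"}}

```text
clock: 14.72
tool_pos: [0.4795, -0.0107, 0.1041]
tcp_rot: [[0.746, 0.666, -0.0], [0.666, -0.746, 0.0], [-0.0, -0.0, -1.0]]
ft_force: [-3.6, 0.3, 5.4]
grip_width: 0.0237
grip_force: 50.6
```

Deck contact is at TCP z = 0.1042. I'll raise it slightly and start turning.

{"api": "jog_arm", "payload": {"increments": "255 0 0 -0.0007 0;255 0 0 -0.0013 0;255 0.0001 0.0028 -0.0013 -0.07;255 0.0004 0.0056 -0.0013 -0.14;255 0.0009 0.0083 -0.0013 -0.21;255 0.0012 0.0098 -0.0013 -0.248;255 0.0012 0.0098 -0.0013 -0.248;255 0.0012 0.0098 -0.0013 -0.248"}}

```text
clock: 15.38
tool_pos: [0.4868, -0.0173, 0.1042]
tcp_rot: [[0.561, 0.828, 0.0], [0.828, -0.561, -0.0], [0.0, 0.0, -1.0]]
ft_force: [0.5, 0.4, -1.7]
grip_width: 0.0238
grip_force: 49.6
```

```bash
python3 -c "
from go import *
hook()
g=cam('side','s4.png');crop('s4.png','c7.png',260,185,90,65,8)"
```

```text
t15.38 pos [ 0.4868 -0.0173  0.1042] hd -0.5953 F [ 0.4707  0.3704 -1.7333] w 0.0238 gf 49.6 q [-0.2442  0.031   2.1341 -0.      0.9764  0.3511]
caddy: block [-0.0339 -0.1089] ctr [-0.006  -0.0803] tip [ 0.0335 -0.0868] yaw -134.31 Fcaddy [0.5, 0.3, -1.7] foot 0.0001
```

View pics/c7.png

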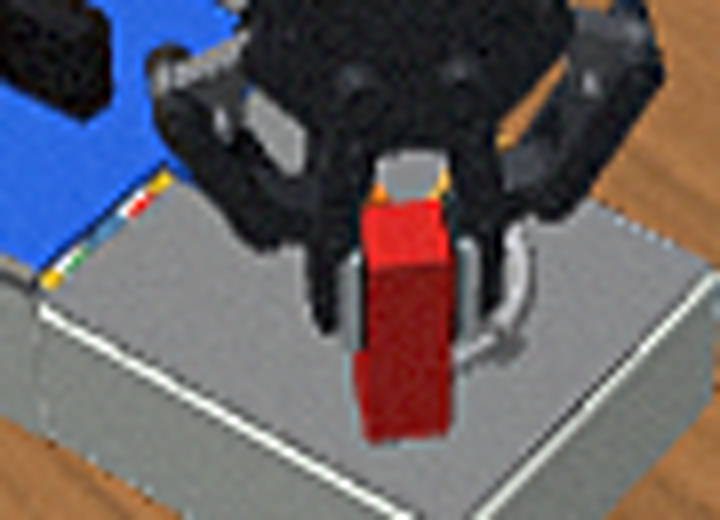

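{"api": "jog_arm", "payload": {"increments": "255 0 0.0008 0 -0.02;255 0 0.0016 0 -0.04;255 0 0.002 0 -0.05;255 0 0.002 0 -0.05"}}

```text
clock: 15.77
tool_pos: [0.4885, -0.0184, 0.1044]
tcp_rot: [[0.517, 0.856, -0.0], [0.856, -0.517, 0.0], [0.0, -0.0, -1.0]]
ft_force: [0.2, 0.5, -2.2]
grip_width: 0.0235
grip_force: 49.6
```

{"api": "jog_arm", "payload": {"increments": "255 0 0.0008 0 -0.02;255 0 0.0016 0 -0.04;255 0 0.002 0 -0.05;255 0 0.002 0 -0.05"}}

```text
clock: 16.1
tool_pos: [0.4903, -0.0195, 0.1045]
tcp_rot: [[0.474, 0.881, 0.0], [0.881, -0.474, -0.0], [0.0, 0.0, -1.0]]
ft_force: [0.6, -1.4, -2.1]
grip_width: 0.0236
grip_force: 49.6
```

```bash
python3 -c "
from go import *
hook()"
```

```text
t16.10 pos [ 0.4903 -0.0195  0.1045] hd -0.4934 F [ 0.612  -1.3906 -2.1174] w 0.0236 gf 49.6 q [-0.2468  0.0384  2.1256 -0.      0.9774  0.2466]
caddy: block [-0.0309 -0.1117] ctr [-0.006  -0.0804] tip [ 0.034  -0.0828] yaw -128.47 Fcaddy [0.4, -1.5, -2.1] foot 0.0004
```

{"api": "jog_arm", "payload": {"increments": "255 0 0.0008 0 -0.02;255 0 0.0016 0 -0.04;255 0 0.002 0 -0.05;255 0 0.002 0 -0.05"}}

```text
clock: 16.43
tool_pos: [0.4921, -0.0204, 0.1045]
tcp_rot: [[0.429, 0.903, 0.0], [0.903, -0.429, -0.0], [0.0, 0.0, -1.0]]
ft_force: [-0.6, 0.0, -1.9]
grip_width: 0.0233
grip_force: 49.5
```

{"api": "jog_arm", "payload": {"increments": "255 0 0.0008 0 -0.02;255 0 0.0016 0 -0.04;255 0 0.002 0 -0.05;255 0 0.002 0 -0.05"}}

```text
clock: 16.77
tool_pos: [0.4939, -0.0213, 0.1045]
tcp_rot: [[0.383, 0.924, 0.0], [0.924, -0.383, -0.0], [0.0, 0.0, -1.0]]
ft_force: [0.3, -0.4, -1.6]
grip_width: 0.0231
grip_force: 49.5
```

```bash
python3 -c "
from go import *
hook()"
```

```text
t16.77 pos [ 0.4939 -0.0213  0.1045] hd -0.3934 F [ 0.2713 -0.443  -1.556 ] w 0.0231 gf 49.5 q [-0.2486  0.0466  2.1171  0.      0.9778  0.1448]
caddy: block [-0.0277 -0.1141] ctr [-0.006  -0.0804] tip [ 0.034  -0.0788] yaw -122.74 Fcaddy [0.2, -0.5, -1.6] foot 0.0004
```

It's in with no force. I'll continue along the arc.

{"api": "jog_arm", "payload": {"increments": "255 0 0.0014 0 -0.035;255 0.0001 0.0028 0 -0.07;255 0.0002 0.004 0 -0.1;255 0.0002 0.004 0 -0.1"}}

```text
clock: 17.1
tool_pos: [0.4977, -0.0226, 0.1046]
tcp_rot: [[0.289, 0.957, 0.0], [0.957, -0.289, -0.0], [-0.0, 0.0, -1.0]]
ft_force: [0.7, -0.4, -0.9]
grip_width: 0.023
grip_force: 49.5
```

{"api": "jog_arm", "payload": {"increments": "255 0 0.0014 0 -0.035;255 0.0001 0.0028 0 -0.07;255 0.0002 0.004 0 -0.1;255 0.0002 0.004 0 -0.1"}}

```text
clock: 17.43
tool_pos: [0.5016, -0.0236, 0.1046]
tcp_rot: [[0.193, 0.981, 0.0], [0.981, -0.193, -0.0], [-0.0, 0.0, -1.0]]
ft_force: [1.2, -0.2, -1.5]
grip_width: 0.0234
grip_force: 49.5
```

```bash
python3 -c "
from go import *
hook()"
```

```text
t17.43 pos [ 0.5016 -0.0236  0.1046] hd -0.1942 F [ 1.2204 -0.2316 -1.5087] w 0.0234 gf 49.5 q [-0.2493  0.0638  2.099  -0.      0.9787 -0.0551]
caddy: block [-0.0205 -0.1177] ctr [-0.006  -0.0804] tip [ 0.0329 -0.071 ] yaw -111.33 Fcaddy [1.2, -0.4, -1.5] foot 0.0005
```

{"api": "jog_arm", "payload": {"increments": "255 0 0.002 0 -0.05;255 0.0002 0.004 0 -0.1;255 0.0004 0.006 0 -0.15;255 0.0008 0.0079 0 -0.2;255 0.0008 0.0079 0 -0.2"}}

```text
clock: 17.85
tool_pos: [0.5095, -0.0243, 0.1046]
tcp_rot: [[-0.006, 1.0, 0.0], [1.0, 0.006, -0.0], [-0.0, 0.0, -1.0]]
ft_force: [-0.5, 0.2, -1.5]
grip_width: 0.0233
grip_force: 49.5
```

{"api": "jog_arm", "payload": {"increments": "255 0 0.002 0 -0.05;255 0.0002 0.004 0 -0.1;255 0.0004 0.006 0 -0.15;255 0.0008 0.0079 0 -0.2;255 0.0008 0.0079 0 -0.2"}}

```text
clock: 18.27
tool_pos: [0.5173, -0.0234, 0.1045]
tcp_rot: [[-0.203, 0.979, 0.0], [0.979, 0.203, -0.0], [-0.0, 0.0, -1.0]]
ft_force: [-0.7, 0.2, -2.3]
grip_width: 0.0236
grip_force: 49.5
```

```bash
python3 -c "
from go import *
hook()"
```

```text
t18.27 pos [ 0.5173 -0.0234  0.1045] hd 0.2049 F [-0.7223  0.2102 -2.3229] w 0.0236 gf 49.5 q [-0.2412  0.0982  2.0619  0.      0.9813 -0.4462]
caddy: block [-0.005  -0.1203] ctr [-0.006  -0.0803] tip [ 0.0261 -0.0565] yaw -88.46 Fcaddy [-0.7, 0.3, -2.3] foot 0.0004
```

{"api": "jog_arm", "payload": {"increments": "255 0 0.002 0 -0.05;255 0.0002 0.004 0 -0.1;255 0.0004 0.006 0 -0.15;255 0.0008 0.0079 0 -0.2;255 0.0008 0.0079 0 -0.2"}}

```text
clock: 18.68
tool_pos: [0.5248, -0.0209, 0.1045]
tcp_rot: [[-0.393, 0.919, -0.0], [0.919, 0.393, 0.0], [0.0, -0.0, -1.0]]
ft_force: [-0.1, -0.2, -1.6]
grip_width: 0.0232
grip_force: 49.5
```

{"api": "jog_arm", "payload": {"increments": "255 0 0.002 0 -0.05;255 0.0002 0.004 0 -0.1;255 0.0004 0.006 0 -0.15;255 0.0008 0.0079 0 -0.2;255 0.0008 0.0079 0 -0.2"}}

```text
clock: 19.1
tool_pos: [0.5317, -0.0171, 0.1045]
tcp_rot: [[-0.568, 0.823, -0.0], [0.823, 0.568, 0.0], [0.0, -0.0, -1.0]]
ft_force: [0.5, 0.3, -1.2]
grip_width: 0.0236
grip_force: 49.5
```

```bash
python3 -c "
from go import *
hook()"
```

```text
t19.10 pos [ 0.5317 -0.0171  0.1045] hd 0.6041 F [ 0.4506  0.2696 -1.2204] w 0.0236 gf 49.5 q [-0.2229  0.1286  2.0284  0.      0.9847 -0.827 ]
caddy: block [ 0.0103 -0.1166] ctr [-0.0062 -0.0802] tip [ 0.0141 -0.0458] yaw -65.59 Fcaddy [0.5, 0.2, -1.2] foot 0.0004
```

{"api": "jog_arm", "payload": {"increments": "255 0 0.0016 0 -0.04;255 0.0002 0.0032 0 -0.08;255 0.0003 0.0048 0 -0.12;255 0.0003 0.0048 0 -0.12"}}

```text
clock: 19.43
tool_pos: [0.5354, -0.0141, 0.1045]
tcp_rot: [[-0.662, 0.749, -0.0], [0.749, 0.662, 0.0], [0.0, -0.0, -1.0]]
ft_force: [-0.4, -0.2, -1.2]
grip_width: 0.0235
grip_force: 49.5
```

{"api": "jog_arm", "payload": {"increments": "255 0 0.0008 0 -0.02;255 0 0.0016 0 -0.04;255 0 0.0016 0 -0.04;255 0 0.0016 0 -0.04"}}

```text
clock: 19.77
tool_pos: [0.5366, -0.0131, 0.1045]
tcp_rot: [[-0.693, 0.721, -0.0], [0.721, 0.693, -0.0], [0.0, -0.0, -1.0]]
ft_force: [-1.2, -0.5, -1.4]
grip_width: 0.0232
grip_force: 49.5
```

{"api": "jog_arm", "payload": {"increments": "255 0 0.0004 0 -0.01;255 0 0.0008 0 -0.02;255 0 0.0008 0 -0.02;255 0 0.0008 0 -0.02"}}

```text
clock: 20.1
tool_pos: [0.5373, -0.0125, 0.1045]
tcp_rot: [[-0.707, 0.707, -0.0], [0.707, 0.707, -0.0], [0.0, -0.0, -1.0]]
ft_force: [-0.3, -0.1, -1.8]
grip_width: 0.0234
grip_force: 49.5
```

```bash
python3 -c "
from go import *
hook(); print(env.sense()['torque'])"
```

```text
t20.10 pos [ 0.5373 -0.0125  0.1045] hd 0.7859 F [-0.3008 -0.1277 -1.7924] w 0.0234 gf 49.5 q [-0.2122  0.1401  2.0154 -0.      0.9862 -0.9981]
caddy: block [ 0.0166 -0.1132] ctr [-0.0062 -0.0803] tip [ 0.0075 -0.0428] yaw -55.17 Fcaddy [-0.3, -0.1, -1.8] foot 0.0004
[-0.0006  0.0088 -0.0244]
```

{"api": "jog_arm", "payload": {"increments": "255 0 0.0004 0 -0.01;255 0 0.0008 0 -0.02;255 0 0.0008 0 -0.02;255 0 0.0008 0 -0.02"}}

```text
clock: 20.43
tool_pos: [0.5379, -0.012, 0.1045]
tcp_rot: [[-0.722, 0.692, -0.0], [0.692, 0.722, -0.0], [-0.0, -0.0, -1.0]]
ft_force: [0.6, -0.4, -2.6]
grip_width: 0.0234
grip_force: 49.5
```

{"api": "jog_arm", "payload": {"increments": "255 0 0.0004 0 -0.01;255 0 0.0008 0 -0.02;255 0 0.0008 0 -0.02;255 0 0.0008 0 -0.02"}}

```text
clock: 20.77
tool_pos: [0.5384, -0.0114, 0.1045]
tcp_rot: [[-0.735, 0.678, -0.0], [0.678, 0.735, 0.0], [0.0, -0.0, -1.0]]
ft_force: [-0.4, 0.4, -1.5]
grip_width: 0.0231
grip_force: 49.5
```

```bash
python3 -c "
from go import *
hook(); print(env.sense()['torque'])"
```

```text
t20.77 pos [ 0.5384 -0.0114  0.1045] hd 0.8261 F [-0.4015  0.3607 -1.5006] w 0.0231 gf 49.5 q [-0.2096  0.1424  2.0128 -0.      0.9865 -1.0357]
caddy: block [ 0.0179 -0.1122] ctr [-0.0063 -0.0803] tip [ 0.006  -0.0423] yaw -52.87 Fcaddy [-0.3, 0.4, -1.5] foot 0.0004
[-0.01  -0.03  -0.013]
```

{"api": "jog_arm", "payload": {"increments": "255 0 0.0004 0 -0.01;255 0 0.0008 0 -0.02;255 0 0.0008 0 -0.02;255 0 0.0008 0 -0.02"}}

```text
clock: 21.1
tool_pos: [0.539, -0.0109, 0.1045]
tcp_rot: [[-0.749, 0.663, -0.0], [0.663, 0.749, -0.0], [-0.0, -0.0, -1.0]]
ft_force: [-0.0, 0.4, -2.7]
grip_width: 0.0234
grip_force: 49.5
```

{"api": "jog_arm", "payload": {"increments": "255 0 0.0004 0 -0.01;255 0 0.0008 0 -0.02;255 0 0.0008 0 -0.02;255 0 0.0008 0 -0.02"}}

```text
clock: 21.43
tool_pos: [0.5396, -0.0107, 0.1046]
tcp_rot: [[-0.762, 0.648, 0.0], [0.648, 0.762, -0.001], [-0.001, -0.001, -1.0]]
ft_force: [-0.3, -2.8, -1.5]
grip_width: 0.0232
grip_force: 49.4
```

```bash
python3 -c "
from go import *
hook(); print(env.sense()['torque'])"
```

```text
t21.43 pos [ 0.5396 -0.0107  0.1046] hd 0.8663 F [-0.2564 -2.7788 -1.5106] w 0.0232 gf 49.4 q [-0.2075  0.1446  2.0101 -0.0011  0.9865 -1.0731]
caddy: block [ 0.0192 -0.1118] ctr [-0.0062 -0.0809] tip [ 0.0045 -0.0423] yaw -50.57 Fcaddy [-0.7, -2.7, -1.5] foot 0.0005
[-0.5251  0.0355 -0.0032]
```

Collar contact felt: -2.7 N along y. I'll press along caddy +y.

{"api": "jog_arm", "payload": {"increments": "255 0.0003 0.0003 0 0;255 0.0006 0.0005 0 0;255 0.0006 0.0005 0 0;255 0.0006 0.0005 0 0"}}

```text
clock: 21.77
tool_pos: [0.5396, -0.0105, 0.1047]
tcp_rot: [[-0.762, 0.647, 0.001], [0.647, 0.762, -0.002], [-0.002, -0.001, -1.0]]
ft_force: [-0.3, -6.4, -1.7]
grip_width: 0.0238
grip_force: 49.3
```

```bash
python3 -c "
from go import *
hook()"
```

```text
t21.77 pos [ 0.5396 -0.0105  0.1047] hd 0.8666 F [-0.256  -6.4126 -1.7378] w 0.0238 gf 49.3 q [-0.2065  0.1442  2.0104 -0.0026  0.986  -1.0716]
caddy: block [ 0.0192 -0.1115] ctr [-0.0062 -0.0806] tip [ 0.0045 -0.0421] yaw -50.55 Fcaddy [-1.4, -6.3, -1.7] foot 0.0006
```

{"api": "jog_arm", "payload": {"increments": "255 0.0002 0.0001 0 0;255 0.0002 0.0001 0 0;255 0.0002 0.0001 0 0;255 0.0002 0.0001 0 0;255 0.0002 0.0001 0 0"}}

```text
clock: 22.18
tool_pos: [0.5395, -0.0104, 0.1047]
tcp_rot: [[-0.762, 0.647, 0.001], [0.647, 0.762, -0.003], [-0.002, -0.002, -1.0]]
ft_force: [0.1, -5.8, -2.8]
grip_width: 0.0233
grip_force: 49.3
```

{"api": "jog_arm", "payload": {"increments": "255 -0.0003 -0.0003 0 0;255 -0.0006 -0.0005 0 0;255 -0.0009 -0.0007 0.0004 0;255 -0.0009 -0.0007 0.0008 0;255 -0.0009 -0.0007 0.0008 0;255 -0.0009 -0.0007 0.0008 0"}}

```text
clock: 22.68
tool_pos: [0.5398, -0.0106, 0.1042]
tcp_rot: [[-0.762, 0.648, 0.001], [0.648, 0.762, -0.001], [-0.001, -0.0, -1.0]]
ft_force: [-0.2, -4.4, 1.0]
grip_width: 0.0234
grip_force: 49.9
```

```bash
python3 -c "
from go import *
hook()"
```

```text
t22.68 pos [ 0.5398 -0.0106  0.1042] hd 0.8662 F [-0.2049 -4.3694  1.0356] w 0.0234 gf 49.9 q [-0.2074  0.1454  2.01   -0.0005  0.9855 -1.0733]
caddy: block [ 0.0194 -0.1117] ctr [-0.006  -0.0808] tip [ 0.0047 -0.0422] yaw -50.57 Fcaddy [-1.0, -4.3, 1.0] foot 0.0001
```

{"api": "jog_arm", "payload": {"increments": "255 -0.0003 -0.0003 0 0;255 -0.0005 -0.0004 0 0;255 -0.0005 -0.0004 0 0;200 -0.0005 -0.0004 0 0;150 -0.0005 -0.0004 0 0;120 -0.0005 -0.0004 0 0;120 -0.0005 -0.0004 0 0;120 -0.0005 -0.0004 0 0", "grip_force": 20}}

```text
clock: 23.35
tool_pos: [0.5394, -0.0105, 0.1033]
tcp_rot: [[-0.762, 0.648, -0.001], [0.648, 0.762, 0.001], [0.001, 0.0, -1.0]]
ft_force: [-0.3, -0.4, -1.1]
grip_width: 0.0455
grip_force: 0.0
```

```bash
python3 -c "
from go import *
hook()"
```

```text
t23.35 pos [ 0.5394 -0.0105  0.1033] hd 0.8660 F [-0.2729 -0.4072 -1.069 ] w 0.0455 gf 0.0 q [-0.208   0.1464  2.0108  0.0009  0.985  -1.0744]
caddy: block [ 0.019  -0.1116] ctr [-0.0064 -0.0807] tip [ 0.0044 -0.0421] yaw -50.59 Fcaddy [-0.3, -0.4, -1.1] foot -0.0008
```

Released. Now I'll rise straight up, clear the view and check.

{"api": "jog_arm", "payload": {"increments": "120 0 0 -0.015 0;120 0 0 -0.04 0;120 0 0 -0.07 0;120 0 0 -0.1 0;120 -0.02 0.02 -0.12 0;120 -0.03 -0.04 -0.13 0;120 -0.04 -0.08 -0.14 0;120 -0.04 -0.11 -0.15 0"}}

```text
clock: 24.02
tool_pos: [0.5042, -0.1131, 0.2503]
tcp_rot: [[-0.763, 0.646, -0.001], [0.646, 0.763, 0.001], [0.001, -0.0, -1.0]]
ft_force: [1.1, -0.9, 0.3]
grip_width: 0.0454
grip_force: 0.0
```

{"api": "jog_arm", "payload": {"increments": "120 -0.03 0 0 0;120 -0.06 0 0 0;120 -0.09 0 0 0;120 -0.12 0 0 0;120 -0.12 0 0 0;120 -0.12 0 0 0"}}

```text
clock: 24.52
tool_pos: [0.5962, -0.1909, 0.2496]
tcp_rot: [[-0.761, 0.649, -0.002], [0.649, 0.761, 0.001], [0.002, 0.0, -1.0]]
ft_force: [-0.5, -0.6, 1.0]
grip_width: 0.0451
grip_force: 0.0
```

```bash
python3 -c "
from go import *
state()
g=cam('side','s5.png');gt=cam('top','t5.png')
a=cv2.imread('pics/s5.png')[170:260,240:360];b=cv2.imread('pics/t5.png')[180:240,280:360]
cv2.imwrite('pics/c8.png',np.hstack([cv2.resize(i,(400,300),interpolation=cv2.INTER_CUBIC) for i in(a,b)]))"
```

```text
t24.52 pos [ 0.5962 -0.1909  0.2496] hd 0.8649 F [-0.4563 -0.6059  1.0058] w 0.0451 gf 0.0 q [-0.472   0.1732  1.6918  0.0006  1.2788 -1.3371]
```

View pics/c8.png

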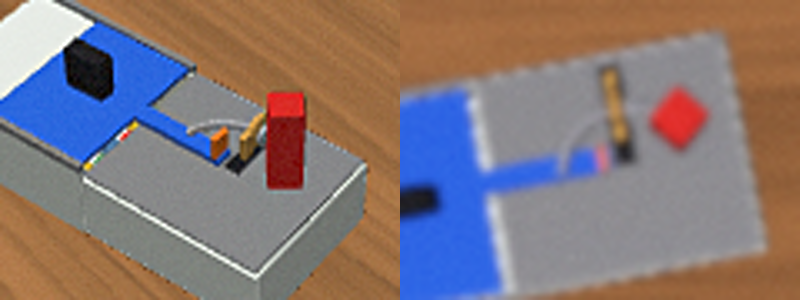

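The picture shows the hook standing upright (block at crop 680,118), the bar through the ring and round the orange lug, and the door shut. I'm handing in.

```bash
python3 -c "
from workcell import env
print(env.job_done())"
```

```text
the job is handed in; nothing more can be done
None
```

I slid the door shut by its grip, turned the smallest hook through the ring, pressed its collar home at about 6 N and left it released and upright on the deck; the job is handed in at about 25 s, but no verdict came back.

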